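# Check the jar lids and shelve the jars

### The job

The two square jars in the wooden caddy are to go on the shelf riser, but not with a loose lid. Try each lid by turning it clockwise, screw any loose one down tight while its jar still stands in the caddy, and then stand both jars upright on the free part of the riser, wholly on the board. Set the jars down rather than dropping them, and leave everything else where it is.

Things in the scene. Friction and masses are not known exactly. Their poses are not given: they have to be found in the camera images.
- caddy: fixed wooden jar caddy, 110 (x) x 214 (y) mm, origin at the centre of its underside. Floor 10 mm thick; two square cells 86 x 86 mm centred at y = +51 and -51 mm in its frame, 3 mm play all round each jar, which keep a jar from turning. Long walls and middle divider 40 mm high, end boards 60 mm high.
- jar_a: jar: one of two identical square white porcelain jars with round steel screw lids (0.45 to 0.75 kg), at the start in the caddy, upright and square to it. Origin: centre of the underside; z up, x and y square to the sides. Body 80 x 80 mm, 82 mm high; a sloping shoulder goes on to 88 mm, then the lid; total height 115 mm. Can be lifted by its lid.
- jar_a_lid_top (a point): centre of the lid's top, on the jar's axis (its x, y directions do not tell tightness). Knurled lid 57 mm across, 26 mm high, 88 to 114.5 mm above the jar's underside when tight. Clockwise from above tightens. A tight lid is at a hard stop; a loose one is 0.75 to 1.25 rad short of it, only 1 mm higher per rad, turns against 0.12 N m and stays where left.
- jar_b: jar: one of two identical square white porcelain jars with round steel screw lids (0.45 to 0.75 kg), at the start in the caddy, upright and square to it. Origin: centre of the underside; z up, x and y square to the sides. Body 80 x 80 mm, 82 mm high; a sloping shoulder goes on to 88 mm, then the lid; total height 115 mm. Can be lifted by its lid.
- jar_b_lid_top (a point): centre of the lid's top, on the jar's axis (its x, y directions do not tell tightness). Knurled lid 57 mm across, 26 mm high, 88 to 114.5 mm above the jar's underside when tight. Clockwise from above tightens. A tight lid is at a hard stop; a loose one is 0.75 to 1.25 rad short of it, only 1 mm higher per rad, turns against 0.12 N m and stays where left.
- riser: fixed wooden shelf riser on steel legs, board 200 (x) x 400 (y) mm, its top face 100 mm above the counter; origin on the counter below the board's centre. The sugar jar stands on it near its +y end; the rest of the board is free.
- sugar_jar: round glass sugar jar with a closed steel lid and knob, 76 mm in diameter, 105 mm high, standing on the riser; origin at the centre of its underside; leave alone
- cezve: small stainless steel coffee pot 94 mm across and 78 mm high with a long handle that rises to 110 mm, on the counter behind the caddy; origin at the centre of its underside; leave alone
- spoon: wooden spoon about 220 mm long lying on the counter between caddy and riser; origin under its handle; leave alone
- cup_1: small white porcelain cup 62 mm in diameter, 52 mm high, on its saucer, behind the gap between caddy and riser; origin at the centre of its underside; leave alone
- saucer_1: white saucer 116 mm in diameter, 12 mm high, under cup_1; origin at the centre of its underside; leave alone
- cup_2: small white porcelain cup 62 mm in diameter, 52 mm high, on its saucer, behind the riser; origin at the centre of its underside; leave alone
- saucer_2: white saucer 116 mm in diameter, 12 mm high, under cup_2; origin at the centre of its underside; leave alone

How it is judged:
At the end, for the whole second after the job is handed in: Both jars stand at rest and upright (within about 4.5 degrees) on top of the riser's board, each jar's centre at least 40 mm inside every edge of the board, and both lids are tight (within 0.2 mm of fully down, about 0.2 rad of the stop) (x of jar_a in the frame of riser between -0.06 and 0.06 m and y of jar_a in the frame of riser between -0.16 and 0.16 m and z of jar_a in the frame of riser between 0.096 and 0.106 m and angle between each of jar_a, jar_b's own z axis and vertical below 0.08 rad and linear speed of each of jar_a, jar_b below 0.02 m/s and z of jar_a_lid_top in the frame of jar_a below 0.1147 m and x of jar_b in the frame of riser between -0.06 and 0.06 m and y of jar_b in the frame of riser between -0.16 and 0.16 m and z of jar_b in the frame of riser between 0.096 and 0.106 m and z of jar_b_lid_top in the frame of jar_b below 0.1147 m); the robot touches nothing.
It fails at once if a jar is lifted out of the caddy with its lid still loose ((z of jar_a in the frame of caddy above 0.03 m and z of jar_a_lid_top in the frame of jar_a above 0.115 m) or (z of jar_b in the frame of caddy above 0.03 m and z of jar_b_lid_top in the frame of jar_b above 0.115 m)).
It fails at once if a jar is dropped (faster than 0.5 m/s with no finger on it) ((contact force between the fingers and jar_a below 0.1 N and linear speed of jar_a above 0.5 m/s) or (contact force between the fingers and jar_b below 0.1 N and linear speed of jar_b above 0.5 m/s)).
It fails at once if a jar is tipped more than 35 degrees (angle between any of jar_a, jar_b's own z axis and vertical above 0.6 rad).
It fails at once if a cup, saucer, the cezve, spoon or sugar jar is pushed more than 40 mm or tipped over (distance of any of sugar_jar, cup_1, saucer_1, cup_2, saucer_2, cezve, spoon from where it was at the start of the episode above 0.04 m or angle between any of sugar_jar, cup_1, saucer_1, cup_2, saucer_2, cezve's own z axis and vertical above 0.5 rad).
It also fails if it takes over 61 s, if anything falls off the work surface, if the arm or the gripper's body presses on something with over 40 N, if the wrist force passes 120 N, or if a joint passes its speed limit or range.

### The arm

A 6-joint arm with a two-finger parallel gripper is mounted at the origin on the work surface. World frame = base frame: x ahead of the robot, y to its left, z up, the work surface at z = 0. Lengths are in m, angles in rad, forces in N, time in s.
With the tool pointing down it reaches from about 0.35 to 0.85 m from the base axis. Payload 8.1 kg.
Tool frame: the origin (TCP) lies on the mounting face of the last link; the fingertips stand 186 mm ahead of it and the grasp point (between the pads) lies 167 mm ahead of it; z points along the fingers, y is the line along which they close (so a half turn about z gives the same grasp; the last joint's range is limited). The gripper opens to 93 mm and grips with 3 to 60 N. Pads are 15 mm wide; open, the fingers measure 128 mm over their backs; the gripper's body (75 mm by 188 mm) begins 65 mm behind the grasp point.
Start: joints at [-1.316, 0.13, 1.488, -0, 1.523, -0.085], TCP at [0.2, -0.566, 0.405] pointing down, gripper open.
Joint ranges: [-2.96, 2.96], [-0.89, 2.26], [0.02, 2.5], [-1.34, 4.48], [0, 2.73], [-2.66, 2.66]. Speed limits (rad/s): [2.39, 2.39, 2.79, 3.14, 3.14, 3.14].

### API

Orientations are given as a rotation vector (axis times angle).
In Python, from plant import read_state, read_camera, camera_params, close_job gives the robot as it stands. The module is installed in compiled form; this text tells all that it offers.
- The arm moves only by the tool servo_tool, never from a script. Its argument "increments" is a list of rows, each an object with "slide": the shift along the tool's x, y, z in mm, a list of three; "dr": the turn, a rotation vector about the tool's x, y, z in rad, a list of three; "jaw": the closure, from 0 (fully open) to 1 (shut). In form: [{"slide": [x, y, z], "dr": [ax, ay, az], "jaw": jaw}, ...]. A call has 1 to 20 rows; each row is the pose to reach, as a shift and turn from the pose commanded when the call began, along the tool's axes at that moment; what a row does not reach only later rows make up. A row lasts 1/10 s, in which the tool goes at most 50 mm and 8.59 degrees, less where a joint would pass 70% of its speed; a pose out of reach is approached as far as the arm can. A call with a gripper value outside its range is refused whole. The fingers move at their own pace and stop on an object; "force" is the grip in N (left out, the last holds). Time passes only in rows, so rows that repeat a pose let the fingers close. It gives the time, the measured TCP pose, the force, the opening and the grip force at its end, in the units of the state.
- read_state(): the state, without advancing time (a new reading comes with each control period).
- read_camera(name): name is "scene" or "top" or "wrist"; returns (picture, depth): 480x640x3 uint8, red, green, blue; 480x640 float32, m along the optical axis (not along the pixel's ray), 0 where there is no reading.
- camera_params(name): a dict with "fx", "fy", "cx", "cy" (pixels), "k1" (the pictures are not rectified: a ray, as slopes to the right and down, at radius r is drawn at 1 + k1 r^2 times it, then the intrinsics apply), "rvec" (rotation vector, rad) and "tvec" (3), from world to camera coordinates, as OpenCV has them. Camera axes: x right, y down, z forward; pixel columns grow to the right and rows downward; lengths in m; the calibration is good to about 2 mm. A picture is of the moment at which its call begins: read the wrist's pose just before it. camera_params takes no time and is no camera call; for the wrist camera it gives the pose at the moment of the call.
- close_job(): hands the job in; it is judged then, once.
The state is a dict: "t": time; "q": joint angles; "dq": joint speeds; "joint_torque": joint torques, N m; "tool_pos": TCP position; "orientation": TCP orientation; "force": force on the tool from outside, world axes, zero at the start; "wrist_torque": the same for the moment, N m; "opening": finger opening in m; "gripper_force": force on a finger pad.
Only numpy, scipy, OpenCV 4.12 (cv2) and the standard library are available. Lean on these libraries where they do the work, as an engineer would, in place of code of your own. Each camera call takes 0.05 s, during which the arm holds its last target. There are 200 camera calls.

## Working session

There is one attempt and no reset: what is moved stays moved. The work goes in short steps, Python scripts to look and compute and a tool call to move; the robot and the scene stay as the last step left them, time stands still between calls to the robot, and variables do not carry over. Pictures are saved under pics/ and viewed, at most 10 in all, crops included, and the job is handed in when it is done.

Besides the shell and the picture viewer there is one more tool, called after ">>>" as name(argument=value, ...), one argument or row to a line, values as JSON. servo_tool: Moves the arm, as the interface text tells. Its arguments: {"type":"object","properties":{"increments":{"type":"array"},"force":{"type":"number"}},"required":["increments"]}

```bash
mkdir -p pics; cat > h.py <<'E'
import numpy as np, cv2
from plant import *
def cloud(name):
    p=camera_params(name); im,d=read_camera(name)
    v,u=np.mgrid[0:480,0:640]
    x=(u-p["cx"])/p["fx"]; y=(v-p["cy"])/p["fy"]; a,b=x.copy(),y.copy()
    for _ in range(10):
        s=1+p["k1"]*(a*a+b*b); a,b=x/s,y/s
    P=np.stack([a*d,b*d,d],-1); R=cv2.Rodrigues(np.array(p["rvec"],float))[0]
    W=(P-np.array(p["tvec"]).ravel())@R
    W[d==0]=np.nan
    return im,W
E
python3 - <<'E'
from h import *
for n in("top","scene"):
    im,W=cloud(n); np.save(n+".npy",W); cv2.imwrite(f"pics/{n}0.png",im[:,:,::-1])
s=read_state(); print(s)
E
```

```text
{'t': 0.1, 'q': array([-1.31638463e+00,  1.31068619e-01,  1.48915386e+00,  1.52806680e-05,
        1.52302983e+00, -8.54051472e-02]), 'dq': array([-0.00119549,  0.00015553, -0.00182976,  0.00096954,  0.00205803,
        0.00079087]), 'joint_torque': array([ 5.66575836e-04, -5.61342430e+01, -4.93094444e+01,  7.70346215e-02,
        2.91812432e-02, -6.35149490e-05]), 'tool_pos': array([ 0.19995696, -0.56547976,  0.40381135]), 'orientation': array([-3.09472353e+00, -5.30937474e-01,  1.96043466e-04]), 'force': array([-0.47150286, -0.7483636 , -0.08349283]), 'wrist_torque': array([0.03540049, 0.03692211, 0.05962287]), 'gripper_force': 0.0, 'opening': 0.0930530431982759}
```

View pics/top0.png

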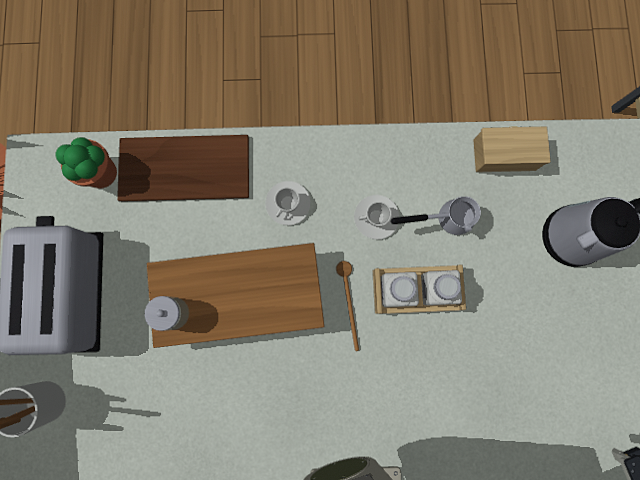

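View pics/scene0.png

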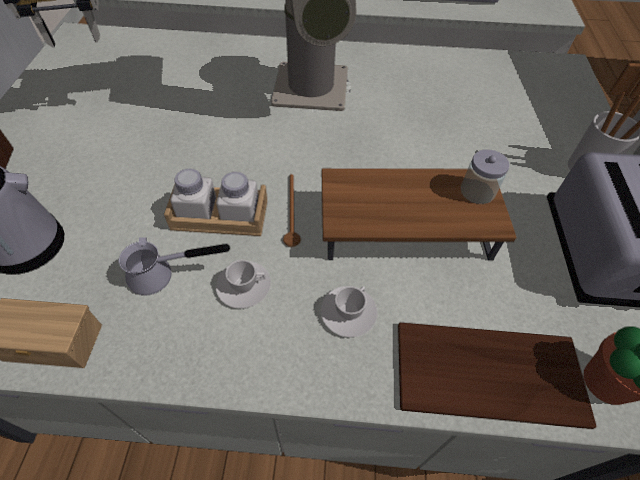

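The top view shows the caddy at px (375–465, 265–313) with lids at (403,289) and (446,288). The riser is at (148–323, 245–347) with the sugar jar at (165,313). Next I'll measure them.

```bash
python3 - <<'E'
from h import *
W=np.load("top.npy"); Z=W[...,2]
def box(c0,c1,r0,r1): 
    m=np.zeros(Z.shape,bool); m[r0:r1,c0:c1]=1; return m
for name,b in(("L(left,+y)",box(385,424,270,308)),("R",box(425,466,268,308))):
    m=b&(Z>.115)&(Z<.135); P=W[m]
    c,r=cv2.minEnclosingCircle(P[:,:2].astype(np.float32)); print(name,m.sum(),np.median(P[:,2]),P[:,2].max(),c,r,(P.min(0)+P.max(0))/2)
    m=b&(Z>.08)&(Z<.105); print(" shoulder",cv2.minAreaRect(W[m][:,:2].astype(np.float32)))
m=box(360,480,250,325)&(Z>.025)&(Z<.075); print("caddy",cv2.minAreaRect(W[m][:,:2].astype(np.float32)))
m=box(140,335,235,355)&(Z>.09)&(Z<.11); n,l,s,_=cv2.connectedComponentsWithStats(m.astype(np.uint8)); k=1+s[1:,4].argmax()
print("riser",cv2.minAreaRect(W[l==k][:,:2].astype(np.float32)),np.median(W[l==k][:,2]))
m=box(140,190,290,335)&(Z>.14); print("sugar",np.nanmean(W[m],0),W[m].min(0),W[m].max(0))
m=box(335,365,255,355)&(Z>.005)&(Z<.05); print("spoon",W[m].min(0),W[m].max(0))
m=box(360,485,190,245)&(Z>.08); print("cezve high",W[m].min(0),W[m].max(0))
S=np.load("scene.npy"); 
m=(S[...,2]>.116)&(S[...,2]<.135)&(S[...,0]>.3)&(S[...,0]<.7)&(S[...,1]<0.05)&(S[...,1]>-.5)
n,l,s,_=cv2.connectedComponentsWithStats(m.astype(np.uint8))
for k in range(1,n):
    if s[k,4]>60: P=S[l==k]; print("scene lid",s[k],cv2.minEnclosingCircle(P[:,:2].astype(np.float32)),np.median(P[:,2]))
E
```

```text
L(left,+y) 494 0.12471605516684595 0.1313550692815008 (0.5359545946121216, -0.11808657646179199) 0.029730668291449547 [ 0.53479299 -0.11713255  0.12340191]
 shoulder ((0.5347885489463806, -0.11905588954687119), (0.07877404242753983, 0.08027322590351105), 89.40607452392578)
R 500 0.1257243649524437 0.13164137160815526 (0.5371947288513184, -0.22071130573749542) 0.029795637354254723 [ 0.53696517 -0.22015604  0.12345808]
 shoulder ((0.537055492401123, -0.22005993127822876), (0.07996940612792969, 0.08157648146152496), 1.1744862794876099)
caddy ((0.5362527966499329, -0.16950079798698425), (0.11033058911561966, 0.2157019078731537), 0.9737748503684998)
riser ((0.5321798324584961, 0.27333444356918335), (0.20101462304592133, 0.39919012784957886), 5.577116012573242) 0.09932360172294585
sugar [0.49133491 0.40937963 0.18664045] [0.4540815  0.3764792  0.14008706] [0.52842852 0.45166766 0.20632778]
spoon [ 0.3868229  -0.04003427  0.00500377] [0.62729633 0.03484455 0.01752942]
cezve high [ 0.67089706 -0.32016073  0.08015878] [ 0.75029648 -0.09801865  0.11282117]
scene lid [174 168  28  23 461] ((0.5347915291786194, -0.21969863772392273), 0.029918240383267403) 0.1257745380202492
scene lid [221 171  27  22 456] ((0.5329838395118713, -0.11874006688594818), 0.0294557623565197) 0.12519892465250276
```

```bash
cat >> h.py <<'E'
from scipy.spatial.transform import Rotation as Ro
def go(pos,yaw):
    """print slide (mm) and dr to bring tool-down TCP to pos with tool x at world yaw"""
    s=read_state(); R=Ro.from_rotvec(s["orientation"]); T=Ro.from_euler("ZX",[yaw,np.pi])
    x=R.as_matrix()[:,0]
    print("t",round(s["t"],2),"pos",s["tool_pos"].round(4),"yaw",round(np.arctan2(x[1],x[0]),3),"q6",s["q"][5].round(3),"F",s["force"].round(1),"M",s["wrist_torque"].round(2),"open",round(s["opening"],4),"grip",round(s["gripper_force"],1))
    print("slide",(R.inv().apply(np.array(pos)-s["tool_pos"])*1000).round(1),"dr",(R.inv()*T).as_rotvec().round(4))
E
python3 -c "
from h import *
go([.5362,-.2202,.345],1.2)"
```

```text
t 0.1 pos [ 0.2    -0.5655  0.4038] yaw 0.34 q6 -0.085 F [-0.5 -0.7 -0.1] M [0.04 0.04 0.06] open 0.0931 grip 0.0
slide [ 432.1 -213.4   59.2] dr [-0.0015 -0.0009 -0.8602]
```

>>> servo_tool(
  increments=[
    {"slide": [432,-213,59],"dr": [0,0,-0.86],"jaw": 0},
    {"slide": [432,-213,59],"dr": [0,0,-0.86],"jaw": 0},
    {"slide": [432,-213,59],"dr": [0,0,-0.86],"jaw": 0},
    {"slide": [432,-213,59],"dr": [0,0,-0.86],"jaw": 0},
    {"slide": [432,-213,59],"dr": [0,0,-0.86],"jaw": 0},
    {"slide": [432,-213,59],"dr": [0,0,-0.86],"jaw": 0},
    {"slide": [432,-213,59],"dr": [0,0,-0.86],"jaw": 0},
    {"slide": [432,-213,59],"dr": [0,0,-0.86],"jaw": 0},
    {"slide": [432,-213,59],"dr": [0,0,-0.86],"jaw": 0},
    {"slide": [432,-213,59],"dr": [0,0,-0.86],"jaw": 0},
    {"slide": [432,-213,59],"dr": [0,0,-0.86],"jaw": 0},
    {"slide": [432,-213,59],"dr": [0,0,-0.86],"jaw": 0},
    {"slide": [432,-213,59],"dr": [0,0,-0.86],"jaw": 0},
    {"slide": [432,-213,59],"dr": [0,0,-0.86],"jaw": 0},
  ],
)

```text
t: 1.5
tool_pos: [0.5356, -0.222, 0.3459]
orientation: [2.594, 1.771, -0.0]
force: [-0.4, 0.6, -0.4]
opening: 0.0932
gripper_force: 0.0
```

```bash
python3 -c "
from h import *
go([.5362,-.2202,.288],1.2)
im,W=cloud('wrist'); cv2.imwrite('pics/w1.png',im[:,:,::-1])
m=(W[...,2]>.117)&(W[...,2]<.135)&(W[...,0]>.4)&(W[...,0]<.7)
n,l,s,_=cv2.connectedComponentsWithStats(m.astype(np.uint8))
for k in range(1,n):
    if s[k,4]>200: P=W[l==k]; print(s[k],cv2.minEnclosingCircle(P[:,:2].astype(np.float32)),P.min(0),P.max(0),np.median(P[:,2]))
"
```

```text
t 1.5 pos [ 0.5356 -0.222   0.3459] yaw 1.198 q6 -0.109 F [-0.4  0.6 -0.4] M [ 0.01 -0.04 -0.03] open 0.0932 grip 0.0
slide [ 1.9 -0.1 57.9] dr [ 0.0001  0.0003 -0.0019]
[  158     8   126   133 12605] ((0.5324413776397705, -0.1176333799958229), 0.029437897726893425) [ 0.50373124 -0.14678429  0.11703063] [ 0.56161773 -0.08855336  0.12826428] 0.1254222600072464
[ 250  212  110  105 8803] ((0.5347496271133423, -0.2194664478302002), 0.029415994882583618) [ 0.50544501 -0.2486518   0.11701385] [ 0.56347121 -0.19028109  0.12880442] 0.12614853011533309
```

View pics/w1.png

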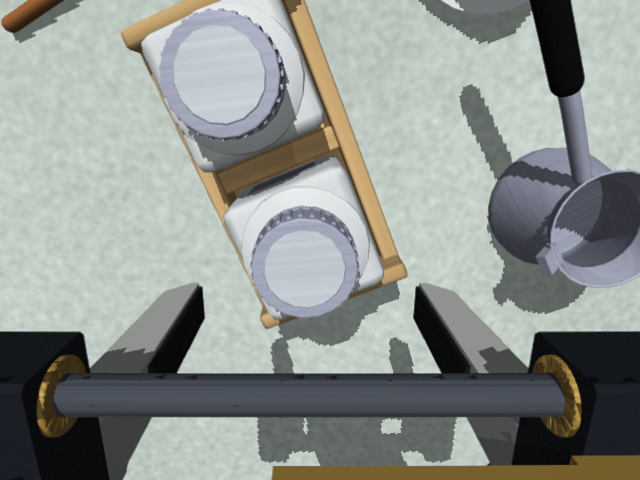

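The wrist view shows lid R at px (305,265), between the fingers, and lid L at (222,75). I'll go down on R, grip it and turn it a little.

>>> servo_tool(
  increments=[
    {"slide": [2,-1,40],"dr": [0,0,0],"jaw": 0},
    {"slide": [2,-1,58],"dr": [0,0,0],"jaw": 0},
    {"slide": [2,-1,58],"dr": [0,0,0],"jaw": 0},
    {"slide": [2,-1,58],"dr": [0,0,0],"jaw": 0.3},
    {"slide": [2,-1,58],"dr": [0,0,0],"jaw": 1},
    {"slide": [2,-1,58],"dr": [0,0,0],"jaw": 1},
    {"slide": [2,-1,58],"dr": [0,0,0],"jaw": 1},
    {"slide": [2,-1,58],"dr": [0,0,0],"jaw": 1},
    {"slide": [2,-1,58],"dr": [0,0,0],"jaw": 1},
    {"slide": [2,-1,58],"dr": [0,0,0],"jaw": 1},
    {"slide": [2,-1,58],"dr": [0,0,0],"jaw": 1},
  ],
  force=30,
)

```text
t: 2.65
tool_pos: [0.5359, -0.2186, 0.2881]
orientation: [-2.592, -1.773, 0.001]
force: [-5.3, 1.8, 6.0]
opening: 0.0556
gripper_force: 30.0
```

```bash
python3 -c "
from h import *
go([.535,-.2197,.288],1.2)"
```

```text
t 2.65 pos [ 0.5359 -0.2186  0.2881] yaw 1.2 q6 -0.105 F [-5.3  1.8  6. ] M [0.19 0.82 0.  ] open 0.0556 grip 30.0
slide [-1.4 -0.4  0.1] dr [-0.0008  0.0001 -0.0001]
```

>>> servo_tool(
  increments=[
    {"slide": [0,0,0],"dr": [0,0,0.08],"jaw": 1},
    {"slide": [0,0,0],"dr": [0,0,0.16],"jaw": 1},
    {"slide": [0,0,0],"dr": [0,0,0.22],"jaw": 1},
    {"slide": [0,0,0],"dr": [0,0,0.22],"jaw": 1},
    {"slide": [0,0,0],"dr": [0,0,0.22],"jaw": 1},
  ],
)

```text
t: 3.15
tool_pos: [0.5362, -0.2187, 0.2878]
orientation: [2.77, 1.481, 0.0]
force: [-0.3, 1.1, 0.5]
opening: 0.0554
gripper_force: 30.0
```

```bash
python3 -c "
from h import *
go([.535,-.2197,.288],1.2)"
```

```text
t 3.15 pos [ 0.5362 -0.2187  0.2878] yaw 0.982 q6 0.113 F [-0.3  1.1  0.5] M [-0.06 -0.15 -0.02] open 0.0554 grip 30.0
slide [-1.5 -0.4 -0.2] dr [ 0.0004 -0.     -0.2183]
```

>>> servo_tool(
  increments=[
    {"slide": [0,0,0.1],"dr": [0,0,0.1],"jaw": 1},
    {"slide": [0,0,0.2],"dr": [0,0,0.2],"jaw": 1},
    {"slide": [0,0,0.3],"dr": [0,0,0.3],"jaw": 1},
    {"slide": [0,0,0.4],"dr": [0,0,0.4],"jaw": 1},
    {"slide": [0,0,0.5],"dr": [0,0,0.5],"jaw": 1},
    {"slide": [0,0,0.5],"dr": [0,0,0.5],"jaw": 1},
  ],
)

```text
t: 3.75
tool_pos: [0.5363, -0.2189, 0.2873]
orientation: [3.051, 0.746, 0.001]
force: [0.7, -0.5, -1.4]
opening: 0.0556
gripper_force: 30.0
```

```bash
python3 -c "
from h import *
go([.535,-.2197,.288],1.2)"
```

```text
t 3.75 pos [ 0.5363 -0.2189  0.2873] yaw 0.48 q6 0.615 F [ 0.7 -0.5 -1.4] M [-0.32 -0.26 -0.07] open 0.0556 grip 30.0
slide [-1.5  0.2 -0.7] dr [ 0.0009 -0.     -0.7205]
```

>>> servo_tool(
  increments=[
    {"slide": [0,0,0.1],"dr": [0,0,0.08],"jaw": 1},
    {"slide": [0,0,0.2],"dr": [0,0,0.16],"jaw": 1},
    {"slide": [0,0,0.2],"dr": [0,0,0.24],"jaw": 1},
  ],
)

```text
t: 4.05
tool_pos: [0.5362, -0.2188, 0.2871]
orientation: [3.118, 0.378, 0.0]
force: [-1.7, 2.4, 0.3]
opening: 0.0555
gripper_force: 30.0
```

```bash
python3 -c "
from h import *
go([.535,-.2197,.288],1.2)"
```

```text
t 4.05 pos [ 0.5362 -0.2188  0.2871] yaw 0.241 q6 0.854 F [-1.7  2.4  0.3] M [0.12 0.29 0.53] open 0.0555 grip 30.0
slide [-1.3  0.6 -0.9] dr [ 6.000e-04  2.000e-04 -9.588e-01]
```

>>> servo_tool(
  increments=[
    {"slide": [0,0,0],"dr": [0,0,0.0],"jaw": 1},
    {"slide": [0,0,0],"dr": [0,0,0.05],"jaw": 1},
    {"slide": [0,0,0],"dr": [0,0,0.1],"jaw": 1},
    {"slide": [0,0,0],"dr": [0,0,0.1],"jaw": 1},
  ],
  force=45,
)

```text
t: 4.45
tool_pos: [0.5364, -0.2189, 0.2873]
orientation: [3.132, 0.227, 0.001]
force: [2.8, -1.9, -0.0]
opening: 0.0555
gripper_force: 45.0
```

```bash
python3 -c "
from h import *
go([.535,-.2197,.288],1.2)"
```

```text
t 4.45 pos [ 0.5364 -0.2189  0.2873] yaw 0.144 q6 0.951 F [ 2.8 -1.9 -0. ] M [-0.58 -0.45  1.12] open 0.0555 grip 45.0
slide [-1.5  0.6 -0.7] dr [ 1.6000e-03 -1.0000e-04 -1.0555e+00]
```

Torque jumped to 0.5 and then 1.1 N m after about 1 rad, so lid R was loose and is now tight. I'll ease the twist off and lift.

>>> servo_tool(
  increments=[
    {"slide": [0,0,0],"dr": [0,0,-0.07],"jaw": 1},
    {"slide": [0,0,0],"dr": [0,0,-0.07],"jaw": 1},
    {"slide": [0,0,-10],"dr": [0,0,-0.07],"jaw": 1},
    {"slide": [0,0,-30],"dr": [0,0,-0.07],"jaw": 1},
    {"slide": [0,0,-55],"dr": [0,0,-0.07],"jaw": 1},
    {"slide": [0,0,-80],"dr": [0,0,-0.07],"jaw": 1},
    {"slide": [0,0,-110],"dr": [0,0,-0.07],"jaw": 1},
    {"slide": [0,0,-130],"dr": [0,0,-0.07],"jaw": 1},
    {"slide": [0,0,-140],"dr": [0,0,-0.07],"jaw": 1},
    {"slide": [0,0,-140],"dr": [0,0,-0.07],"jaw": 1},
  ],
)

```text
t: 5.45
tool_pos: [0.5362, -0.2186, 0.4282]
orientation: [3.124, 0.329, 0.002]
force: [0.2, 0.4, -6.3]
opening: 0.0556
gripper_force: 45.0
```

```bash
python3 -c "
from h import *
go([.5344,.248,.425],.30)"
```

```text
t 5.45 pos [ 0.5362 -0.2186  0.4282] yaw 0.21 q6 0.885 F [ 0.2  0.4 -6.3] M [-0.07 -0.06 -0.02] open 0.0556 grip 45.0
slide [  95.4 -456.8    3. ] dr [ 0.0008 -0.0011 -0.0902]
```

>>> servo_tool(
  increments=[
    {"slide": [2,-10,0],"dr": [0,0,-0.01],"jaw": 1},
    {"slide": [6,-30,0],"dr": [0,0,-0.02],"jaw": 1},
    {"slide": [12,-60,1],"dr": [0,0,-0.03],"jaw": 1},
    {"slide": [20,-95,1],"dr": [0,0,-0.04],"jaw": 1},
    {"slide": [28,-135,2],"dr": [0,0,-0.05],"jaw": 1},
    {"slide": [36,-175,2],"dr": [0,0,-0.06],"jaw": 1},
    {"slide": [45,-215,3],"dr": [0,0,-0.07],"jaw": 1},
    {"slide": [53,-255,3],"dr": [0,0,-0.08],"jaw": 1},
    {"slide": [62,-295,3],"dr": [0,0,-0.09],"jaw": 1},
    {"slide": [70,-335,3],"dr": [0,0,-0.09],"jaw": 1},
    {"slide": [78,-375,3],"dr": [0,0,-0.09],"jaw": 1},
    {"slide": [86,-410,3],"dr": [0,0,-0.09],"jaw": 1},
    {"slide": [91,-435,3],"dr": [0,0,-0.09],"jaw": 1},
    {"slide": [94,-450,3],"dr": [0,0,-0.09],"jaw": 1},
    {"slide": [95,-457,3],"dr": [0,0,-0.09],"jaw": 1},
    {"slide": [95,-457,3],"dr": [0,0,-0.09],"jaw": 1},
    {"slide": [95,-457,3],"dr": [0,0,-0.09],"jaw": 1},
  ],
)

```text
t: 7.15
tool_pos: [0.5339, 0.2472, 0.4236]
orientation: [3.106, 0.468, -0.001]
force: [-0.1, 0.1, -5.6]
opening: 0.0553
gripper_force: 45.0
```

```bash
python3 -c "
from h import *
go([.5344,.248,.377],.30)
im,W=cloud('scene'); cv2.imwrite('pics/s2.png',im[100:340,250:550,::-1].repeat(2,0).repeat(2,1))
"
```

```text
t 7.15 pos [0.5339 0.2472 0.4236] yaw 0.299 q6 1.618 F [-0.1  0.1 -5.6] M [-0.04 -0.06 -0.03] open 0.0553 grip 45.0
slide [ 0.7 -0.7 46.6] dr [ 0.0006  0.0009 -0.0009]
```

View pics/s2.png

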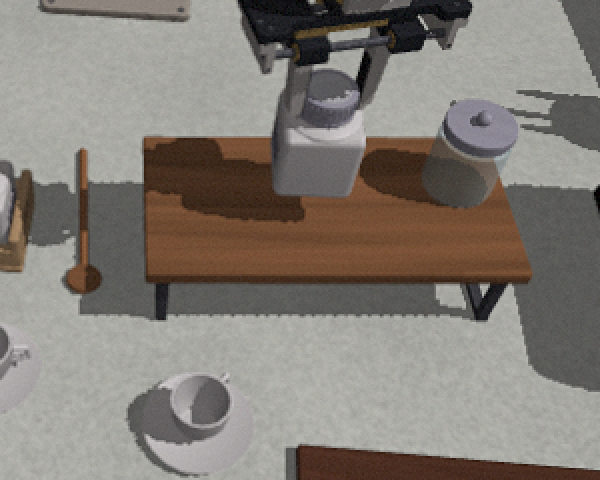

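The jar hangs upright over the free part of the board, at px (318,150) in the crop. Next I lower it gently.

>>> servo_tool(
  increments=[
    {"slide": [0,0,10],"dr": [0,0,0],"jaw": 1},
    {"slide": [0,0,24],"dr": [0,0,0],"jaw": 1},
    {"slide": [0,0,35],"dr": [0,0,0],"jaw": 1},
    {"slide": [0,0,41],"dr": [0,0,0],"jaw": 1},
    {"slide": [0,0,43],"dr": [0,0,0],"jaw": 1},
    {"slide": [0,0,44],"dr": [0,0,0],"jaw": 1},
    {"slide": [0,0,45],"dr": [0,0,0],"jaw": 1},
    {"slide": [0,0,46],"dr": [0,0,0],"jaw": 1},
    {"slide": [0,0,46],"dr": [0,0,0],"jaw": 1},
  ],
)

```text
t: 8.1
tool_pos: [0.5339, 0.2482, 0.3784]
orientation: [-3.106, -0.469, -0.001]
force: [-0.6, -0.9, -7.0]
opening: 0.0558
gripper_force: 45.0
```

```bash
python3 -c "
from h import *
go([.5344,.248,.377],.30)
"
```

```text
t 8.1 pos [0.5339 0.2482 0.3784] yaw 0.3 q6 1.619 F [-0.6 -0.9 -7. ] M [-0.03  0.02  0.07] open 0.0558 grip 45.0
slide [0.4 0.3 1.4] dr [ 0.     -0.0005 -0.0002]
```

>>> servo_tool(
  increments=[
    {"slide": [0,0,0.5],"dr": [0,0,0],"jaw": 1},
    {"slide": [0,0,1],"dr": [0,0,0],"jaw": 1},
    {"slide": [0,0,1.5],"dr": [0,0,0],"jaw": 1},
    {"slide": [0,0,1.5],"dr": [0,0,0],"jaw": 1},
  ],
)

```text
t: 8.5
tool_pos: [0.5339, 0.2481, 0.3775]
orientation: [-3.106, -0.469, -0.001]
force: [-3.0, -1.7, 1.3]
opening: 0.0553
gripper_force: 45.0
```

```bash
python3 -c "
from h import *
go([.5344,.248,.377],.30)
"
```

```text
t 8.5 pos [0.5339 0.2481 0.3775] yaw 0.3 q6 1.619 F [-3.  -1.7  1.3] M [-0.26  0.52 -0.01] open 0.0553 grip 45.0
slide [0.4 0.3 0.5] dr [ 0.0001 -0.0009 -0.0002]
```

Contact is made (force went from -7 to +1 N). I'll release and rise.

>>> servo_tool(
  increments=[
    {"slide": [0,0,0],"dr": [0,0,0],"jaw": 0.3},
    {"slide": [0,0,0],"dr": [0,0,0],"jaw": 0},
    {"slide": [0,0,0],"dr": [0,0,0],"jaw": 0},
    {"slide": [0,0,0],"dr": [0,0,0],"jaw": 0},
    {"slide": [0,0,0],"dr": [0,0,0],"jaw": 0},
    {"slide": [0,0,-20],"dr": [0,0,0],"jaw": 0},
    {"slide": [0,0,-50],"dr": [0,0,0],"jaw": 0},
    {"slide": [0,0,-75],"dr": [0,0,0],"jaw": 0},
    {"slide": [0,0,-75],"dr": [0,0,0],"jaw": 0},
  ],
)

```text
t: 9.4
tool_pos: [0.5345, 0.2484, 0.4564]
orientation: [-3.105, -0.469, -0.011]
force: [-0.3, 0.3, 0.8]
opening: 0.0928
gripper_force: 0.0
```

```bash
python3 -c "
from h import *
go([.5332,-.118,.36],1.2)
"
```

```text
t 9.4 pos [0.5345 0.2484 0.4564] yaw 0.3 q6 1.619 F [-0.3  0.3  0.8] M [ 0.03 -0.02  0.  ] open 0.0928 grip 0.0
slide [-110.2  349.7   95.4] dr [ 0.003  -0.0071 -0.9002]
```

>>> servo_tool(
  increments=[
    {"slide": [-55,175,0],"dr": [0,0,-0.45],"jaw": 0},
    {"slide": [-55,175,0],"dr": [0,0,-0.45],"jaw": 0},
    {"slide": [-55,175,0],"dr": [0,0,-0.45],"jaw": 0},
    {"slide": [-110,350,95],"dr": [0,0,-0.9],"jaw": 0},
    {"slide": [-110,350,95],"dr": [0,0,-0.9],"jaw": 0},
    {"slide": [-110,350,95],"dr": [0,0,-0.9],"jaw": 0},
    {"slide": [-110,350,95],"dr": [0,0,-0.9],"jaw": 0},
    {"slide": [-110,350,95],"dr": [0,0,-0.9],"jaw": 0},
    {"slide": [-110,350,95],"dr": [0,0,-0.9],"jaw": 0},
    {"slide": [-110,350,95],"dr": [0,0,-0.9],"jaw": 0},
    {"slide": [-110,350,95],"dr": [0,0,-0.9],"jaw": 0},
    {"slide": [-110,350,95],"dr": [0,0,-0.9],"jaw": 0},
    {"slide": [-110,350,95],"dr": [0,0,-0.9],"jaw": 0},
  ],
)

```text
t: 10.7
tool_pos: [0.5325, -0.1175, 0.3573]
orientation: [2.591, 1.776, 0.002]
force: [0.2, -0.1, 0.1]
opening: 0.0935
gripper_force: 0.0
```

```bash
python3 -c "
from h import *
im,W=cloud('top'); cv2.imwrite('pics/t3.png',im[:,:,::-1])
Z=W[...,2]
m=(Z>.2)&(Z<.235)&(W[...,1]>.18)&(W[...,1]<.32)&(W[...,0]>.4); print(m.sum(),W[m].min(0),W[m].max(0),np.median(W[m],0))
m=(Z>.17)&(Z<.196)&(W[...,1]>.18)&(W[...,1]<.32)&(W[...,0]>.4); print(cv2.minAreaRect(W[m][:,:2].astype(np.float32)))
im,W=cloud('wrist')
m=(W[...,2]>.117)&(W[...,2]<.135)&(W[...,0]>.4)&(W[...,0]<.7)
n,l,s,_=cv2.connectedComponentsWithStats(m.astype(np.uint8))
for k in range(1,n):
    if s[k,4]>200: P=W[l==k]; print(s[k],cv2.minEnclosingCircle(P[:,:2].astype(np.float32)),np.median(P[:,2]))
go([.5335,-.118,.288],1.2)
"
```

```text
584 [0.50572468 0.21793565 0.2003365 ] [0.56115311 0.27449949 0.22068251] [0.53317141 0.24625844 0.21412003]
((0.5338494777679443, 0.24647559225559235), (0.08013684302568436, 0.08078890293836594), 2.3176655769348145)
[ 257  210  104  100 7884] ((0.5329412221908569, -0.11749999970197678), 0.029412047937512398) 0.12524694584708534
t 10.8 pos [ 0.5324 -0.1178  0.3572] yaw 1.201 q6 0.058 F [-0.1  0.1 -0.6] M [-0.07 -0.03 -0.02] open 0.0929 grip 0.0
slide [ 0.2  1.  69.2] dr [ 0.0011 -0.0001  0.0014]
```

View pics/t3.png

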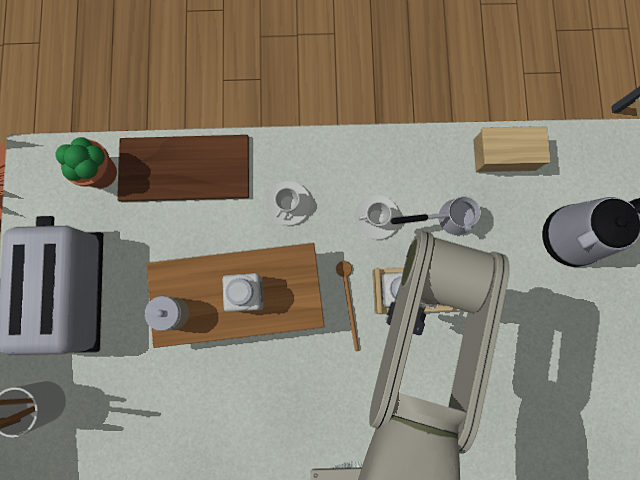

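The first jar stands at px (241,292), at (0.534, 0.246), upright on the board. Next I grip lid L.

>>> servo_tool(
  increments=[
    {"slide": [0,1,40],"dr": [0,0,0],"jaw": 0},
    {"slide": [0,1,69],"dr": [0,0,0],"jaw": 0},
    {"slide": [0,1,69],"dr": [0,0,0],"jaw": 0},
    {"slide": [0,1,69],"dr": [0,0,0],"jaw": 0.3},
    {"slide": [0,1,69],"dr": [0,0,0],"jaw": 1},
    {"slide": [0,1,69],"dr": [0,0,0],"jaw": 1},
    {"slide": [0,1,69],"dr": [0,0,0],"jaw": 1},
    {"slide": [0,1,69],"dr": [0,0,0],"jaw": 1},
    {"slide": [0,1,69],"dr": [0,0,0],"jaw": 1},
    {"slide": [0,1,69],"dr": [0,0,0],"jaw": 1},
    {"slide": [0,1,69],"dr": [0,0,0.08],"jaw": 1},
    {"slide": [0,1,69],"dr": [0,0,0.16],"jaw": 1},
    {"slide": [0,1,69],"dr": [0,0,0.2],"jaw": 1},
    {"slide": [0,1,69],"dr": [0,0,0.2],"jaw": 1},
  ],
  force=45,
)

```text
t: 12.2
tool_pos: [0.5323, -0.119, 0.2879]
orientation: [-2.755, -1.507, 0.005]
force: [-10.2, 1.2, 8.7]
opening: 0.0552
gripper_force: 45.0
```

```bash
python3 -c "
from h import *
go([.5335,-.118,.288],1.2)
"
```

```text
t 12.2 pos [ 0.5323 -0.119   0.2879] yaw 1.001 q6 0.257 F [-10.2   1.2   8.7] M [0.12 1.75 1.68] open 0.0552 grip 45.0
slide [ 1.5  0.5 -0.1] dr [-0.0027  0.0017 -0.1992]
```

Torque rose to 1.7 N m at once, so lid L is already tight. I'll relieve it and lift.

>>> servo_tool(
  increments=[
    {"slide": [0,0,0],"dr": [0,0,-0.08],"jaw": 1},
    {"slide": [0,0,0],"dr": [0,0,-0.1],"jaw": 1},
    {"slide": [0,0,0],"dr": [0,0,-0.1],"jaw": 1},
    {"slide": [0,0,-10],"dr": [0,0,-0.1],"jaw": 1},
    {"slide": [0,0,-30],"dr": [0,0,-0.1],"jaw": 1},
    {"slide": [0,0,-55],"dr": [0,0,-0.1],"jaw": 1},
    {"slide": [0,0,-80],"dr": [0,0,-0.1],"jaw": 1},
    {"slide": [0,0,-110],"dr": [0,0,-0.1],"jaw": 1},
    {"slide": [0,0,-130],"dr": [0,0,-0.1],"jaw": 1},
    {"slide": [0,0,-137],"dr": [0,0,-0.1],"jaw": 1},
    {"slide": [0,0,-137],"dr": [0,0,-0.1],"jaw": 1},
  ],
)

```text
t: 13.3
tool_pos: [0.5332, -0.1191, 0.4251]
orientation: [2.678, 1.641, 0.002]
force: [0.3, -0.1, -5.8]
opening: 0.0554
gripper_force: 45.0
```

```bash
python3 -c "
from h import *
go([.545,.1370,.425],1.17)
"
```

```text
t 13.3 pos [ 0.5332 -0.1191  0.4251] yaw 1.1 q6 0.158 F [ 0.3 -0.1 -5.8] M [-0.1  -0.09  0.01] open 0.0554 grip 45.0
slide [ 2.336e+02 -1.058e+02  1.000e-01] dr [ 0.0013 -0.0004 -0.0705]
```

>>> servo_tool(
  increments=[
    {"slide": [9,-4,0],"dr": [0,0,-0.01],"jaw": 1},
    {"slide": [27,-12,0],"dr": [0,0,-0.02],"jaw": 1},
    {"slide": [54,-24,0],"dr": [0,0,-0.03],"jaw": 1},
    {"slide": [85,-38,0],"dr": [0,0,-0.04],"jaw": 1},
    {"slide": [120,-54,0],"dr": [0,0,-0.05],"jaw": 1},
    {"slide": [155,-70,0],"dr": [0,0,-0.06],"jaw": 1},
    {"slide": [185,-84,0],"dr": [0,0,-0.07],"jaw": 1},
    {"slide": [210,-95,0],"dr": [0,0,-0.07],"jaw": 1},
    {"slide": [226,-102,0],"dr": [0,0,-0.07],"jaw": 1},
    {"slide": [233,-106,0],"dr": [0,0,-0.07],"jaw": 1},
    {"slide": [233,-106,0],"dr": [0,0,-0.07],"jaw": 1},
    {"slide": [233,-106,0],"dr": [0,0,-0.07],"jaw": 1},
    {"slide": [233,-106,0],"dr": [0,0,-0.07],"jaw": 1},
  ],
)

```text
t: 14.6
tool_pos: [0.5443, 0.1357, 0.4242]
orientation: [2.62, 1.733, -0.001]
force: [0.7, -0.0, -6.6]
opening: 0.0551
gripper_force: 45.0
```

```bash
python3 -c "
from h import *
go([.545,.1370,.378],1.17)
im,W=cloud('scene'); cv2.imwrite('pics/s4.png',im[100:340,250:550,::-1].repeat(2,0).repeat(2,1))
"
```

```text
t 14.6 pos [0.5443 0.1357 0.4242] yaw 1.169 q6 0.555 F [ 0.7 -0.  -6.6] M [-0.03 -0.06  0.06] open 0.0551 grip 45.0
slide [ 1.5  0.1 46.2] dr [-0.0004  0.0006 -0.0012]
```

View pics/s4.png

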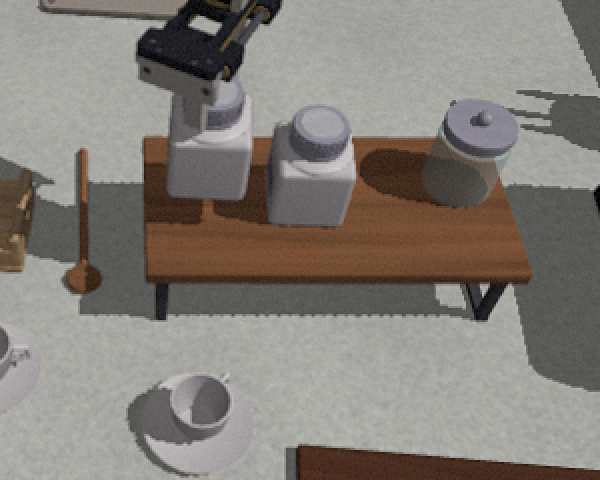

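The second jar hangs upright at px (210,150), clear of the first at (312,165). Lowering it now.

>>> servo_tool(
  increments=[
    {"slide": [1,0,10],"dr": [0,0,0],"jaw": 1},
    {"slide": [1,0,24],"dr": [0,0,0],"jaw": 1},
    {"slide": [1,0,35],"dr": [0,0,0],"jaw": 1},
    {"slide": [1,0,41],"dr": [0,0,0],"jaw": 1},
    {"slide": [1,0,43],"dr": [0,0,0],"jaw": 1},
    {"slide": [1,0,44],"dr": [0,0,0],"jaw": 1},
    {"slide": [1,0,45],"dr": [0,0,0],"jaw": 1},
    {"slide": [1,0,46],"dr": [0,0,0],"jaw": 1},
    {"slide": [1,0,46],"dr": [0,0,0],"jaw": 1},
  ],
)

```text
t: 15.55
tool_pos: [0.5448, 0.1376, 0.3789]
orientation: [2.619, 1.734, 0.001]
force: [-1.0, -0.4, -5.6]
opening: 0.0555
gripper_force: 45.0
```

```bash
python3 -c "
from h import *
go([.545,.1370,.378],1.17)
"
```

```text
t 15.55 pos [0.5448 0.1376 0.3789] yaw 1.17 q6 0.557 F [-1.  -0.4 -5.6] M [-0.06 -0.06  0.04] open 0.0555 grip 45.0
slide [-0.4  0.4  0.9] dr [ 0.0006 -0.0003 -0.0002]
```

>>> servo_tool(
  increments=[
    {"slide": [0,0,0.5],"dr": [0,0,0],"jaw": 1},
    {"slide": [0,0,1],"dr": [0,0,0],"jaw": 1},
    {"slide": [0,0,1.2],"dr": [0,0,0],"jaw": 1},
    {"slide": [0,0,1.2],"dr": [0,0,0],"jaw": 1},
  ],
)

```text
t: 15.95
tool_pos: [0.5448, 0.1377, 0.3781]
orientation: [2.619, 1.735, 0.002]
force: [-3.0, 1.6, -0.7]
opening: 0.0553
gripper_force: 45.0
```

```bash
python3 -c "
from h import *
go([.545,.1370,.378],1.17)
"
```

```text
t 15.95 pos [0.5448 0.1377 0.3781] yaw 1.17 q6 0.557 F [-3.   1.6 -0.7] M [ 0.14  0.29 -0.02] open 0.0553 grip 45.0
slide [-0.6  0.5  0.1] dr [ 0.0007 -0.0008 -0.    ]
```

>>> servo_tool(
  increments=[
    {"slide": [0,0,0.3],"dr": [0,0,0],"jaw": 0.3},
    {"slide": [0,0,0],"dr": [0,0,0],"jaw": 0},
    {"slide": [0,0,0],"dr": [0,0,0],"jaw": 0},
    {"slide": [0,0,0],"dr": [0,0,0],"jaw": 0},
    {"slide": [0,0,0],"dr": [0,0,0],"jaw": 0},
    {"slide": [0,0,-20],"dr": [0,0,0],"jaw": 0},
    {"slide": [0,0,-50],"dr": [0,0,0],"jaw": 0},
    {"slide": [0,0,-80],"dr": [0,0,0],"jaw": 0},
    {"slide": [-120,0,-80],"dr": [0,0,0],"jaw": 0},
    {"slide": [-250,0,-80],"dr": [0,0,0],"jaw": 0},
    {"slide": [-250,0,-80],"dr": [0,0,0],"jaw": 0},
    {"slide": [-250,0,-80],"dr": [0,0,0],"jaw": 0},
    {"slide": [-250,0,-80],"dr": [0,0,0],"jaw": 0},
    {"slide": [-250,0,-80],"dr": [0,0,0],"jaw": 0},
    {"slide": [-250,0,-80],"dr": [0,0,0],"jaw": 0},
    {"slide": [-250,0,-80],"dr": [0,0,0],"jaw": 0},
  ],
)

```text
t: 17.55
tool_pos: [0.4474, -0.092, 0.4574]
orientation: [-2.619, -1.735, -0.001]
force: [0.4, 0.4, -0.0]
opening: 0.0928
gripper_force: 0.0
```

```bash
python3 -c "
from h import *
im,W=cloud('top'); cv2.imwrite('pics/t5.png',im[:,:,::-1])
Z=W[...,2]; c=np.array([.532,.273]); a=.0974; M=np.array([[np.cos(a),-np.sin(a)],[np.sin(a),np.cos(a)]])
for y0 in (.137,.246):
    b=(abs(W[...,1]-y0)<.05)&(abs(W[...,0]-.54)<.06)
    m=b&(Z>.2); print(np.median(W[m],0), ((W[m].min(0)+W[m].max(0))/2)[:2])
    m=b&(Z>.17)&(Z<.196); r=cv2.minAreaRect(W[m][:,:2].astype(np.float32)); print(r,'riser frame',(np.array(r[0])-c)@M)
go([.5,0,.4],0)
"
```

```text
[0.54774607 0.13887824 0.2143523 ] [0.54869375 0.13976206]
((0.5484487414360046, 0.13975964486598969), (0.08008087426424026, 0.08004973083734512), 1.8342069387435913) riser frame [ 0.00341368 -0.13420842]
[0.53326147 0.24630369 0.21413251] [0.53348885 0.24628641]
((0.5337231159210205, 0.2467145323753357), (0.08009257167577744, 0.0804363563656807), 2.481041431427002) riser frame [-0.00084121 -0.02632845]
t 17.6 pos [ 0.4475 -0.0917  0.4574] yaw 1.171 q6 0.085 F [ 0.6  0.6 -0.2] M [-0.04 -0.06  0.02] open 0.0928 grip 0.0
slide [104.8  12.7  57.4] dr [-2.0000e-04 -4.0000e-04  1.1713e+00]
```

View pics/t5.png

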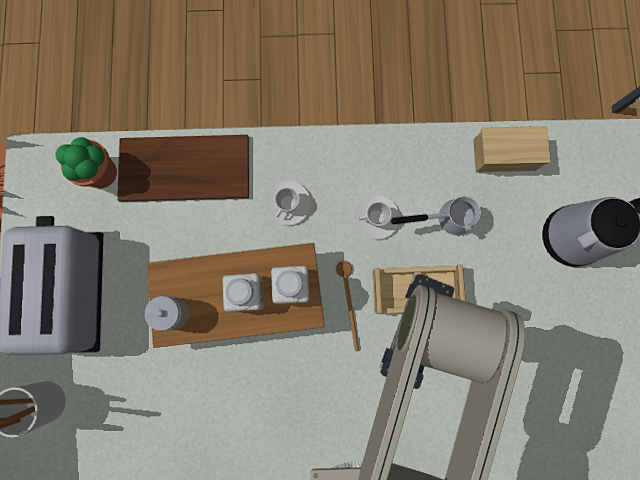

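Both jars, at px (241,292) and (290,285), stand wholly on the board with equal lid heights of about 0.214 m. The rest of the scene is unmoved, so I'll hand in.

```bash
python3 -c "
from plant import close_job
print(close_job())"
```

```text
the job is handed in; nothing more can be done
None
```

I screwed the loose lid tight in the caddy, found the other already tight, stood both jars upright wholly on the riser board, and handed the job in at about 18 s (no verdict was returned).

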